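Prop pile of hardwood offcuts

ROBOT

A 6-joint arm with a two-finger parallel gripper is mounted at the origin on a cart in front of the work surface, level with it; the furniture and walls round the work are solid. World frame = base frame: x ahead of the robot, y to its left, z up, the work surface at z = 0. Lengths are in m, angles in rad, forces in N, time in s.
With the tool pointing down it reaches from about 0.35 to 0.725 m from the base axis. Payload 6 kg.
Tool frame: the origin (TCP) lies where the fingers leave the gripper's body, on its centre line; the fingertips stand 73 mm ahead of it and the grasp point (between the pads) lies 54 mm ahead of it; z points along the fingers, y is the direction in which the jaws open and shut (so a half turn about z gives the same grasp; the last joint's range is limited). The gripper opens to 85 mm and grips with 20 to 120 N. Pads are 22 mm wide; open, the fingers measure 114 mm over their backs; the gripper's body (76 mm by 85 mm) begins 54 mm behind the grasp point. The pads swing forward as they close: fully open they stand 13 mm farther back than shut.
Start: joints at [-0.99, 0.04, 0.085, 0, -1.615, -0.334], TCP at [0.147, -0.582, 0.304] pointing down, gripper open.
Joint ranges: [-2.56, 2.56], [-1.29, 2.01], [-1.08, 1.49], [-3.29, 1.98], [-2.81, -0.18], [-2.99, 2.99]. Speed limits (rad/s): [2.57, 2.57, 3.01, 3.14, 3.14, 3.14].

INTERFACE

Orientations are given as a unit quaternion [x, y, z, w].
In Python, from bench import ctrl gives the robot as it stands.
- The arm moves only by the tool move_arm, never from a script. Its argument "targets" is a list of rows, each a list of 6 numbers: the shift along the world's x, y, z in mm, then the turn, a rotation vector about the world's x, y, z in degrees. In form: [[dx, dy, dz, wx, wy, wz], ...]. A call has exactly 8 rows; each row is the pose to reach, as a shift and turn from the pose commanded when the call began; what a row does not reach only later rows make up. A row lasts 1/8 s, in which the tool goes at most 62.5 mm and 10.7 degrees, less where a joint would pass 70% of its speed; a pose out of reach is approached as far as the arm can. A call with a gripper value outside its range is refused whole. "hand" is the closure, from 0 (fully open) to 1 (shut), set as the call begins (left out, the last holds). The fingers move at their own pace and stop on an object; the grip force is fixed at half the most. Time passes only in rows, so rows that repeat a pose let the fingers close, or fill a call up. It gives the time, the measured TCP pose, the force and the opening at its end, in the units of the state.
- ctrl.read_state(): the state, without advancing time (a new reading comes with each control period).
- ctrl.snapshot(name): name is "scene" or "top" or "wrist"; returns a dict with "pixels" (384x512x3 uint8, red, green, blue), "depth" (384x512 float32, m along the optical axis (not along the pixel's ray), 0 where there is no reading), "K" (3x3 intrinsics, pixels), "dist_coeffs" ([k1, k2, p1, p2, k3] as OpenCV has them; the pictures are not rectified), "position" and "orientation" of the camera in the world. Camera axes: x right, y down, z forward; pixel columns grow to the right and rows downward; lengths in m; the calibration is good to about 2 mm. A picture is of the moment at which its call begins.
- ctrl.finish_job(): hands the job in, once; it reports no verdict.
The state is a dict: "time_s": time; "joint_pos": joint angles; "joint_vel": joint speeds; "effort": joint torques, N m; "ee_pos": TCP position; "tcp_rot": TCP orientation; "ft_force": force on the tool from outside, world axes, zero at the start; "torque": the same for the moment, N m; "grip_width": finger opening in m.
Only numpy, scipy, OpenCV 4.12 (cv2) and the standard library are available. Lean on these libraries where they do the work, as an engineer would, in place of code of your own. Each camera call takes 0.05 s, during which the arm holds its last target. There are 200 camera calls.

TASK

Build up a prop for working on a casting: lay the flat pale-wood offcut on the white plaster block, dowel stub up, centred and lengthways along the block, and let go of it. Then set the pale-wood wedge, foot down, on the flat of that offcut beside its stub, in the middle of the flat and with its slope running lengthways along the offcut (either way), so that the pile stands by itself.

Things in the scene. Friction and masses are not known exactly. Their poses are not given: they have to be found in the camera images.
- base_block: White plaster block, fixed to the mat, 78 (x) by 126 (y) by 31 mm high. Origin at the centre of its underside; its own y axis is its long direction, z up.
- flat_offcut: Loose flat slab of pale wood, 94 (x) by 48 (y) by 22 mm thick, about 0.08 kg, lying flat, with skewed ends and parallel long sides 48 mm apart between x = -36 and +38 mm. On its top stands a dark round dowel stub, 18 mm across and 10 mm high, centred at x = +34, y = -3 mm. Origin at the centre of its underside; x is its long direction, z up.
- flat_seat (a point): Point in the top face of the flat offcut, in the middle of the bare flat beside the stub: at x = -10, y = 0, z = 22 mm in the offcut's frame, with the same axes. The wedge goes here.
- wedge_offcut: Loose pale-wood wedge, 50 (x) by 40 mm (y), about 0.04 kg, standing on its flat foot. Its top slopes in a straight line along x, from 16 mm high at the -x end to 34 mm at the +x end; its sides are upright, parallel and 40 mm apart between x = -25 and +18 mm. Origin at the centre of the foot, x along the slope (up to the thick end), z up.
Mind the look-alikes: they are no part of the job. Leave any pink look-alike of the wedge_offcut alone.

How it is judged:
On the way:
1. the flat offcut lies on the plaster block, released (horizontal distance between flat_offcut and base_block below 0.018 m and z of flat_offcut in the frame of base_block between 0.027 and 0.035 m and contact force between the fingers and flat_offcut below 0.1 N), for 0.2 s.
At the end, for the whole second after the job is handed in: Flat offcut level on the block, stub up, centred within 18 mm, its length within 15 degrees of the block's; wedge on its foot on the flat offcut's top, within 15 mm of the seat point, its x within 15 degrees of the flat offcut's x, either way round; both at rest (horizontal distance between flat_offcut and base_block below 0.018 m and z of flat_offcut in the frame of base_block between 0.027 and 0.035 m and angle between each of flat_offcut, wedge_offcut's own z axis and vertical below 0.1 rad and angle between the x axis of flat_offcut and the y axis of base_block, either way round below 0.26 rad and horizontal distance between wedge_offcut and flat_seat below 0.015 m and z of wedge_offcut in the frame of flat_seat between -0.004 and 0.004 m and angle between the x axis of wedge_offcut and the x axis of flat_offcut, either way round below 0.26 rad and linear speed of each of flat_offcut, wedge_offcut below 0.02 m/s); the robot touches nothing.
It also fails if it takes over 58 s, if anything falls off the work surface, if the arm or the gripper's body presses on something with over 40 N, if the wrist force passes 120 N, or if a joint passes its speed limit or range.

## Working session

There is one attempt and no reset: what is moved stays moved. The work goes in short steps, Python scripts to look and compute and a tool call to move; the robot and the scene stay as the last step left them, time stands still between calls to the robot, and variables do not carry over. Pictures are saved under pics/ and viewed, about 8 in all and at most 12, crops included, and the job is handed in when it is done.

Besides the shell and the picture viewer there is one more tool, called as a command line: name --pt "numbers of a row" for each row, then --argument value for the rest. move_arm: Moves the arm, as the interface text tells. Its arguments: {"type":"object","properties":{"targets":{"type":"array"},"hand":{"type":"number"}},"required":["targets"]}

```bash
mkdir -p pics && cat > h.py <<'E'
import numpy as np, cv2
from scipy.spatial.transform import Rotation as R
from bench import ctrl
def snap(n,f=None):
    s=ctrl.snapshot(n)
    if f: cv2.imwrite('pics/'+f,cv2.cvtColor(s['pixels'],cv2.COLOR_RGB2BGR))
    np.savez('last_'+n+'.npz',**{k:np.array(v) for k,v in s.items()})
    return s
def load(n): return dict(np.load('last_'+n+'.npz'))
def ray(s,uv):
    p=cv2.undistortPoints(np.array(uv,float).reshape(-1,1,2),np.array(s['K']),np.array(s['dist_coeffs'])).reshape(-1,2)
    return np.c_[p,np.ones(len(p))]
def at_z(s,uv,z):
    d=R.from_quat(s['orientation']).apply(ray(s,uv)); o=np.array(s['position'])
    return o+d*((z-o[2])/d[:,2])[:,None]
def cloud(s):
    h,w=s['depth'].shape; v,u=np.mgrid[:h,:w]
    r=ray(s,np.c_[u.ravel(),v.ravel()])*s['depth'].reshape(-1,1)
    return (R.from_quat(s['orientation']).apply(r)+s['position']).reshape(h,w,3)
E
python3 - <<'E'
from h import *
a=snap('top');b=snap('scene')
cv2.imwrite('pics/a.png',cv2.cvtColor(np.vstack([cv2.resize(x['pixels'],(768,576)) for x in [a]]),cv2.COLOR_RGB2BGR))
cv2.imwrite('pics/b.png',cv2.cvtColor(b['pixels'],cv2.COLOR_RGB2BGR))
print(a['position'],a['orientation'],b['position'],ctrl.read_state())
E
```

```text
[ 0.58793596 -0.14791703  0.89173282] [-0.69787568  0.71590377 -0.01675966  0.01305551] [0.9808997  0.09392232 0.76700021] {'time_s': 0.1, 'joint_pos': array([-9.90277137e-01,  4.07647169e-02,  8.39089528e-02, -4.04041769e-04,
       -1.61550873e+00, -3.33715215e-01]), 'joint_vel': array([-3.74087829e-04, -2.15090871e-03,  2.18207110e-03,  3.56000518e-03,
       -7.54567223e-04,  5.84757483e-05]), 'effort': array([-3.60234488e-03, -3.69349444e+01,  3.48279190e+01,  6.95166260e+00,
       -4.52526816e-03,  6.86159225e-06]), 'ee_pos': array([ 0.14662641, -0.58162157,  0.30297117]), 'tcp_rot': array([-1.23097794e-01,  9.92394215e-01,  7.92659838e-04, -1.64961679e-04]), 'ft_force': array([0.08877817, 0.26855432, 0.17811459]), 'torque': array([0.01346352, 0.02149966, 0.00064077]), 'grip_width': 0.08528409926348096}
```

View pics/a.png

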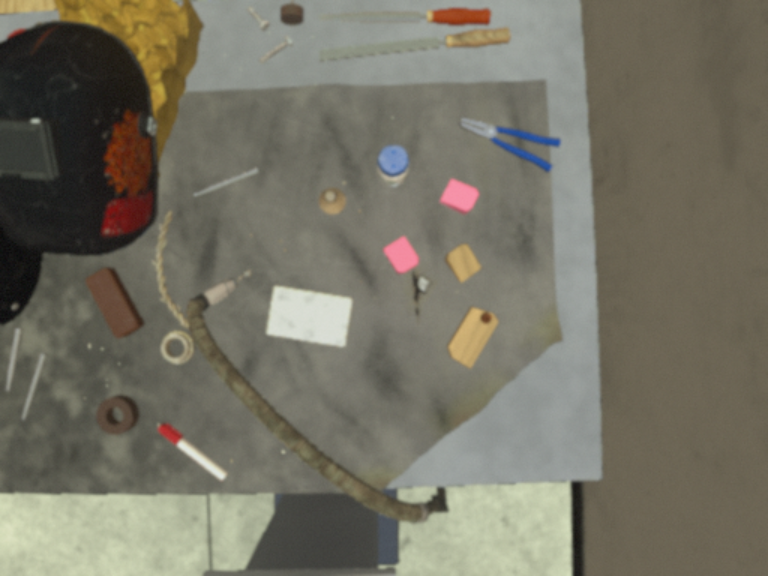

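View pics/b.png

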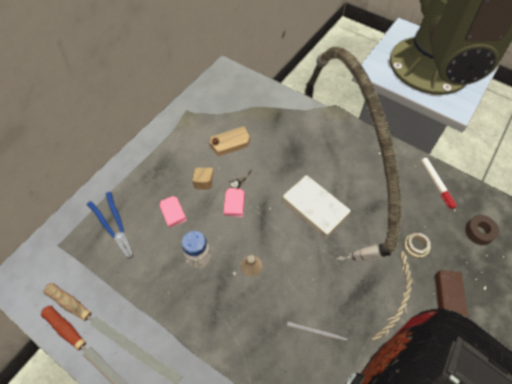

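Top view (768-wide): white block (309,316). Flat offcut candidates: only the pale slab with the dark stub at (474,336). The red-brown brick (115,302) is the wrong colour. Wedge candidates: pale at (463,262), and pinks at (460,196) and (401,255), which are look-alikes to leave alone. I'll check this in a close crop and measure.

```bash
python3 - <<'E'
from h import *
s=load('top'); im=cv2.cvtColor(s['pixels'],cv2.COLOR_RGB2BGR)
c=im[155:260,170:350]; cv2.imwrite('pics/c.png',cv2.resize(c,None,fx=4.4,fy=4.4,interpolation=cv2.INTER_CUBIC))
P=cloud(s)
hsv=cv2.cvtColor(im,cv2.COLOR_BGR2HSV)
bg=np.median(P[100:250,100:350,2]);print('mat z',bg)
z=P[...,2]
for n,(u0,u1,v0,v1) in dict(block=(170,245,185,238),flat=(292,340,198,252),wedge=(292,325,157,192)).items():
    m=np.zeros(z.shape,bool); m[v0:v1,u0:u1]=True; m&=z>0.008
    q=P[m]; print(n,m.sum(),'zpct',np.percentile(q[:,2],[5,25,50,75,95,99]).round(4))
    r=cv2.minAreaRect((q[:,:2]*1000).astype(np.float32)); print(r, cv2.boxPoints(r).round(0).tolist())
    if n=='wedge':
        A=np.c_[q[:,:2]-q[:,:2].mean(0),np.ones(len(q))]; g=q[:,2]>.014; co=np.linalg.lstsq(A[g],q[g,2],rcond=None)[0]; print('slope',co,np.degrees(np.arctan2(co[1],co[0])),q.mean(0))
E
```

```text
mat z 0.0006508966423005025
block 1780 zpct [0.0266 0.0282 0.0292 0.0303 0.0319 0.0332]
((565.9746704101562, -57.16569519042969), (170.25115966796875, 78.15312957763672), 79.34423828125) [[512.0, -134.0], [589.0, -148.0], [620.0, 19.0], [543.0, 34.0]]
flat 811 zpct [0.0181 0.02   0.0211 0.0223 0.0301 0.8917]
((553.5841674804688, -245.8734130859375), (205.62881469726562, 92.7004165649414), 62.752838134765625) [[465.0, -316.0], [548.0, -359.0], [642.0, -176.0], [559.0, -133.0]]
wedge 373 zpct [0.0146 0.0189 0.0232 0.0289 0.0326 0.8917]
((615.01171875, -227.39285278320312), (49.8308219909668, 161.70114135742188), 34.45814895629883) [[549.0, -175.0], [640.0, -308.0], [681.0, -280.0], [590.0, -147.0]]
slope [-1.77224397  3.96451766  0.03882373] 114.08590291979945 [ 0.64767151 -0.27432841  0.03741493]
```

View pics/c.png

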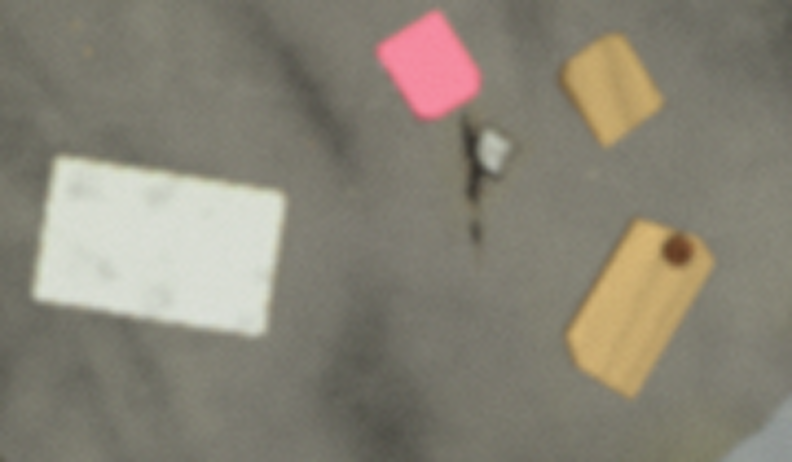

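The crop confirms it. The white block has corners (57,157),(285,191),(267,335),(34,300). The pale wedge is at (612,90), the slab with its stub is at (677,249), and the pink one at (430,65) is not used. Now precise poses.

```bash
python3 - <<'E'
from h import *
s=load('top'); P=cloud(s)
cr=lambda l,z:at_z(s,(np.array(l)+.5)/4.4-.5+[170,155],z)[:,:2]*1000
b=cr([(57,157),(285,191),(267,335),(34,300)],.031)
print('block',b.mean(0),np.linalg.norm(np.diff(b,axis=0),axis=1))
d=b[0]+b[3]-b[1]-b[2];print('block y ang',np.degrees(np.arctan2(d[1],d[0])))
L=cr([(638,220),(567,335)],.022);Rr=cr([(714,262),(632,397)],.022);st=cr([(677,249)],.032)[0]
e=L[0]-L[1];e/=np.linalg.norm(e);f=Rr[0]-Rr[1];f/=np.linalg.norm(f);x=(e+f)/2;x/=np.linalg.norm(x);y=np.array([-x[1],x[0]])
print('flat ang',[np.degrees(np.arctan2(t[1],t[0])) for t in (e,f,x)],'sides',L@y,Rr@y,'stub',st,'y',st@y,'origin from stub',st-34*x+3*y)
hsv=cv2.cvtColor(s['pixels'],cv2.COLOR_RGB2HSV)
z=P[...,2]
m=(hsv[...,1]>75)&(hsv[...,0]>8)&(hsv[...,0]<30)
for n,(u0,u1,v0,v1) in dict(flat=(292,340,198,252),wedge=(292,325,157,192)).items():
    k=np.zeros(m.shape,np.uint8);k[v0:v1,u0:u1]=m[v0:v1,u0:u1]
    k=cv2.morphologyEx(k,cv2.MORPH_CLOSE,np.ones((5,5)));
    vv,uu=np.nonzero(k); zz=np.median(z[k>0])
    q=at_z(s,np.c_[uu,vv],.022 if n=='flat' else .025)[:,:2]*1000
    r=cv2.minAreaRect(q.astype(np.float32));print(n,len(q),q.mean(0),r,zz)
    if n=='wedge':
        ke=cv2.erode(k,np.ones((5,5)))>0; p=P[ke]; p=p[(p[:,2]>.01)&(p[:,2]<.045)]
        A=np.c_[p[:,:2]*1000-q.mean(0),np.ones(len(p))];co=np.linalg.lstsq(A,p[:,2]*1000,rcond=None)[0];print('slope',co,np.degrees(np.arctan2(co[1],co[0])),len(p))
W=lambda pt,z:cr([pt],z)[0]
for t in [(617,33),(562,78),(605,147),(663,100)]: print(t,W(t,.016),W(t,.034))
E
```

```text
block [569.69411221 -35.85540548] [122.20099781  76.39872087 124.5786055 ]
block y ang 80.12758202093084
flat ang [np.float64(-33.48542639934614), np.float64(-33.17686409475573), np.float64(-33.331145247050934)] sides [74.58439078 74.77877234] [28.08132727 27.85408554] stub [ 560.88880258 -308.55779904] y 50.39278115447271 origin from stub [ 534.12993472 -287.36905224]
flat 809 [ 531.86792511 -287.90901158] ((532.8930053710938, -288.0419921875), (50.5400276184082, 93.2252197265625), 57.21956253051758) 0.021022169559638315
wedge 382 [ 647.69513486 -276.47783671] ((647.8749389648438, -276.8668518066406), (50.83750534057617, 43.35035705566406), 32.05674743652344) 0.022751575297140558
slope [ 0.30800906  0.23294734 23.77864188] 37.10022676797993 203
(617, 33) [ 677.79618623 -282.80919099] [ 675.94917999 -280.03658859]
(562, 78) [ 654.13752579 -252.23046402] [ 652.77680472 -250.08638333]
(605, 147) [ 616.30762828 -274.31897159] [ 615.72447103 -271.72087898]
(663, 100) [ 640.89300893 -306.56737821] [ 639.8045185  -303.30644494]
```

move_arm --pt "60 45 0 0 0 -7" --pt "120 90 0 0 0 -15" --pt "175 135 -20 0 0 -22" --pt "230 175 -40 0 0 -30" --pt "285 215 -60 0 0 -38" --pt "340 258 -80 0 0 -46" --pt "387 294 -84 0 0 -47.4" --pt "387 294 -84 0 0 -47.4" --hand 0

```text
time_s: 1.1
ee_pos: [0.5349, -0.2861, 0.219]
tcp_rot: [0.286, 0.958, 0.0, -0.0]
ft_force: [0.9, -0.7, 0.4]
grip_width: 0.0854
```

```bash
python3 - <<'E'
from h import *
st=ctrl.read_state();print(st['time_s'],st['ee_pos'],R.from_quat(st['tcp_rot']).as_matrix().round(4)[:,1:],st['joint_pos'].round(2),st['joint_vel'].round(2))
s=snap('wrist');print(s['position'])
cv2.imwrite('pics/d.png',cv2.cvtColor(cv2.resize(s['pixels'],(768,576)),cv2.COLOR_RGB2BGR))
E
```

```text
1.1 [ 0.53485777 -0.28610549  0.21903472] [[ 5.483e-01 -6.000e-04]
 [ 8.363e-01  4.000e-04]
 [-1.000e-04 -1.000e+00]] [-0.16  0.06 -0.04 -0.   -1.46 -1.99] [ 0.61  0.48  0.34  0.    0.14 -0.6 ]
[ 0.47053949 -0.24406838  0.28922843]
```

View pics/d.png

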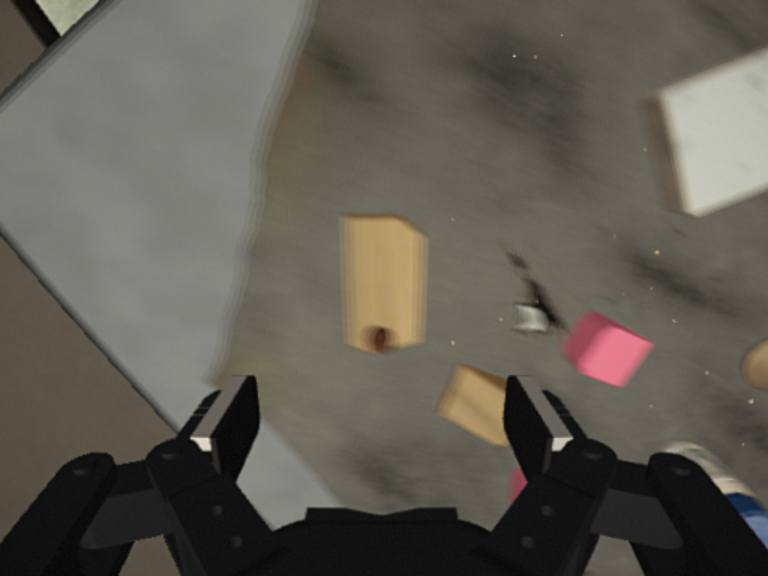

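The wrist view shows the slab at (384,280) with its sides upright at x = 342 and 426, midway between the jaws (232 and 530). The stub is at (380,340). Wedge and pinks are clear of the fingers, so I'm descending.

move_arm --pt "0 0 0 0 0 0" --pt "0 0 -40 0 0 0" --pt "0 0 -80 0 0 0" --pt "0 0 -110 0 0 0" --pt "0 0 -130 0 0 0" --pt "0 0 -142 0 0 0" --pt "0 0 -142 0 0 0" --pt "0 0 -142 0 0 0"

```text
time_s: 2.15
ee_pos: [0.5342, -0.2881, 0.0793]
tcp_rot: [0.286, 0.958, -0.0, 0.001]
ft_force: [-0.2, 0.6, -0.3]
grip_width: 0.0857
```

move_arm --pt "0 0 0 0 0 0" --pt "0 0 0 0 0 0" --pt "0 0 0 0 0 0" --pt "0 0 0 0 0 0" --pt "0 0 0 0 0 0" --pt "0 0 0 0 0 0" --pt "0 0 0 0 0 0" --pt "0 0 0 0 0 0" --hand 1

```text
time_s: 3.15
ee_pos: [0.5341, -0.2879, 0.0788]
tcp_rot: [0.286, 0.958, -0.0, 0.001]
ft_force: [-1.6, 1.5, 5.9]
grip_width: 0.0465
```

move_arm --pt "0 0 25 0 0 0" --pt "0 0 60 0 0 0" --pt "2 10 95 0 0 10" --pt "8 50 110 0 0 20" --pt "14 90 110 0 0 30" --pt "20 130 110 0 0 40" --pt "24 165 110 0 0 50" --pt "28 200 110 0 0 60"

```text
time_s: 4.15
ee_pos: [0.5612, -0.0865, 0.1869]
tcp_rot: [-0.234, 0.972, 0.0, -0.001]
ft_force: [-0.1, -0.2, -1.2]
grip_width: 0.0462
```

move_arm --pt "2 15 0 0 0 10" --pt "4 30 0 0 0 20" --pt "6 45 0 0 0 30" --pt "7.5 52 0 0 0 40" --pt "7.5 52 0 0 0 50" --pt "7.5 52 0 0 0 53.3" --pt "7.5 52 0 0 0 53.3" --pt "7.5 52 0 0 0 53.3"

```text
time_s: 5.15
ee_pos: [0.5689, -0.0358, 0.1874]
tcp_rot: [-0.643, 0.766, 0.0, -0.0]
ft_force: [0.3, -0.7, -1.0]
grip_width: 0.0463
```

```bash
python3 - <<'E'
from h import *
st=ctrl.read_state();print(st['time_s'],st['ee_pos'],R.from_quat(st['tcp_rot']).as_matrix().round(4)[:,1:],st['grip_width'],st['ft_force'])
s=snap('wrist')
cv2.imwrite('pics/e.png',cv2.cvtColor(cv2.resize(s['pixels'],(768,576)),cv2.COLOR_RGB2BGR))
E
```

```text
5.15 [ 0.5689291  -0.0358331   0.18741492] [[-9.847e-01 -8.000e-04]
 [ 1.743e-01 -0.000e+00]
 [ 8.000e-04 -1.000e+00]] 0.046348211951014386 [ 0.31760346 -0.6939862  -1.01480816]
```

View pics/e.png

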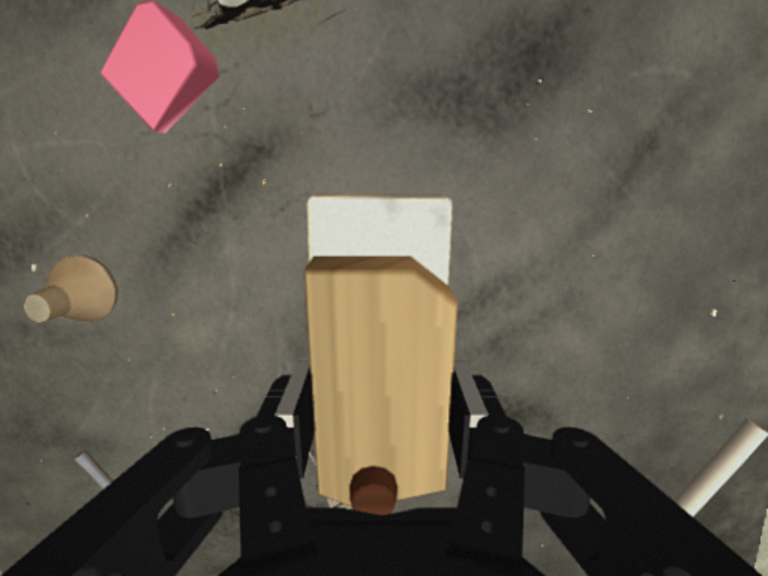

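The slab (307–457) is held level and lines up with the block beneath it (307–451); the stub is up at (373,490). I'm lowering 77 mm and releasing.

move_arm --pt "0 0 -30 0 0 0" --pt "0 0 -55 0 0 0" --pt "0 0 -68 0 0 0" --pt "0 0 -73 0 0 0" --pt "0 0 -77 0 0 0" --pt "0 0 -77 0 0 0" --pt "0 0 -77 0 0 0" --pt "0 0 -77 0 0 0"

```text
time_s: 6.2
ee_pos: [0.5693, -0.0358, 0.1114]
tcp_rot: [-0.643, 0.766, -0.0, 0.0]
ft_force: [0.4, -0.7, -1.3]
grip_width: 0.0464
```

move_arm --pt "0 0 0 0 0 0" --pt "0 0 0 0 0 0" --pt "0 0 0 0 0 0" --pt "0 0 0 0 0 0" --pt "0 0 0 0 0 0" --pt "0 0 0 0 0 0" --pt "0 0 30 0 0 0" --pt "0 0 80 0 0 0" --hand 0

```text
time_s: 7.2
ee_pos: [0.5681, -0.0359, 0.1897]
tcp_rot: [-0.643, 0.766, 0.001, -0.002]
ft_force: [1.0, 0.9, 0.2]
grip_width: 0.0854
```

move_arm --pt "0 0 25 0 0 0" --pt "15 -45 30 0 0 -10" --pt "34 -105 30 0 0 -20" --pt "52 -160 30 0 0 -30" --pt "68 -210 30 0 0 -40" --pt "79 -241 30 0 0 -47" --pt "79 -241 30 0 0 -47" --pt "79 -241 30 0 0 -47"

```text
time_s: 8.2
ee_pos: [0.648, -0.2766, 0.2205]
tcp_rot: [-0.285, 0.959, 0.0, -0.0]
ft_force: [0.1, -0.1, 0.6]
grip_width: 0.0854
```

```bash
python3 - <<'E'
from h import *
st=ctrl.read_state();print(st['time_s'],st['ee_pos'],R.from_quat(st['tcp_rot']).as_matrix().round(4)[:,1:],st['joint_pos'].round(2))
s=snap('wrist')
cv2.imwrite('pics/f.png',cv2.cvtColor(cv2.resize(s['pixels'],(768,576)),cv2.COLOR_RGB2BGR))
s=snap('top');cv2.imwrite('pics/g.png',cv2.cvtColor(cv2.resize(s['pixels'][155:260,170:350],None,fx=4.4,fy=4.4,interpolation=cv2.INTER_CUBIC),cv2.COLOR_RGB2BGR))
E
```

```text
8.2 [ 0.64804222 -0.27662683  0.22051403] [[-5.458e-01 -6.000e-04]
 [ 8.379e-01  3.000e-04]
 [ 5.000e-04 -1.000e+00]] [-0.12  0.32  0.25 -0.   -1.5  -0.87]
```

View pics/f.png

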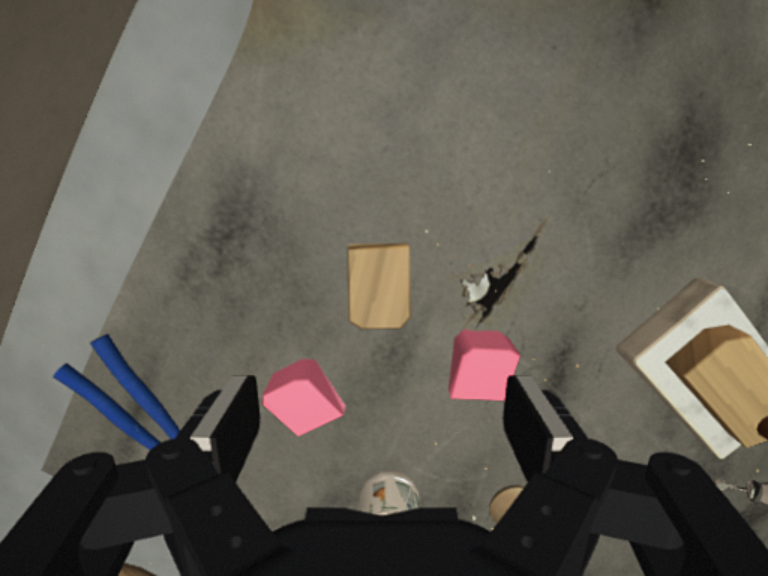

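View pics/g.png

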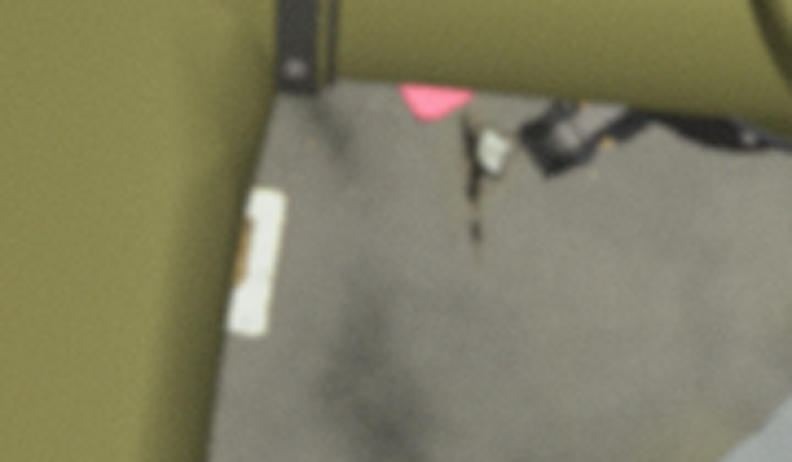

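The wrist view shows the wedge centred between the jaws (379 against 381) and square to them. Its thick, chamfered end is at row 328. A light fleck at (475,288) lies near a finger's footprint, so I'll half close the jaws before descending. The top view is mostly hidden by the arm.

```bash
python3 - <<'E'
from h import *
s=load('wrist'); t=ctrl.read_state(); T=R.from_quat(t['tcp_rot']); k=lambda u,v,z: (T.inv().apply(at_z(s,[((u+.5)/1.5-.5,(v+.5)/1.5-.5)],z)-t['ee_pos'])*1000)[0].round(1)
for a in [(379,244,.016),(379,328,.034),(349,285,.024),(411,285,.024),(475,288,0),(484,332,.02)]: print(a,k(*a))
P=cloud(s);print('fleck z',P[185:200,308:326,2].max(),P[185:200,308:326,2].min())
E
```

```text
(379, 244, 0.016) [ 26.6  -3.  205.2]
(379, 328, 0.034) [-24.8  -2.9 187.2]
(349, 285, 0.024) [  1.2 -22.4 197.2]
(411, 285, 0.024) [  1.2  17.8 197.2]
(475, 288, 0) [ -7.9  65.2 221.2]
(484, 332, 0.02) [-33.4  68.9 201.2]
fleck z 0.29070756896660943 -0.003372845133018887
```

move_arm --pt "0 0 0 0 0 0" --pt "0 0 0 0 0 0" --pt "0 0 0 0 0 0" --pt "0 0 0 0 0 0" --pt "0 0 0 0 0 0" --pt "0 0 0 0 0 0" --pt "0 0 0 0 0 0" --pt "0 0 0 0 0 0" --hand 0.28

```text
time_s: 9.3
ee_pos: [0.6481, -0.2768, 0.2209]
tcp_rot: [-0.284, 0.959, 0.0, -0.0]
ft_force: [-0.3, -0.4, 0.5]
grip_width: 0.0611
```

move_arm --pt "1 -2 -40 0 0 0" --pt "1 -2 -80 0 0 0" --pt "1 -2 -110 0 0 0" --pt "1 -2 -130 0 0 0" --pt "1 -2 -140 0 0 0" --pt "1 -2 -140 0 0 0" --pt "1 -2 -140 0 0 0" --pt "1 -2 -140 0 0 0"

```text
time_s: 10.3
ee_pos: [0.6496, -0.2789, 0.0822]
tcp_rot: [-0.284, 0.959, -0.0, 0.001]
ft_force: [-0.8, 0.1, 0.6]
grip_width: 0.0613
```

move_arm --pt "0 0 0 0 0 0" --pt "0 0 0 0 0 0" --pt "0 0 0 0 0 0" --pt "0 0 0 0 0 0" --pt "0 0 0 0 0 0" --pt "0 0 0 0 0 0" --pt "0 0 0 0 0 0" --pt "0 0 0 0 0 0" --hand 1

```text
time_s: 11.3
ee_pos: [0.6495, -0.2789, 0.0818]
tcp_rot: [-0.284, 0.959, -0.0, 0.001]
ft_force: [-0.4, 0.7, 5.5]
grip_width: 0.0384
```

move_arm --pt "0 0 25 0 0 0" --pt "0 0 70 0 0 0" --pt "-8 25 115 0 0 8" --pt "-25 70 125 0 0 17" --pt "-42 120 125 0 0 26" --pt "-60 170 125 0 0 36" --pt "-75 213 125 0 0 44" --pt "-82 233 125 0 0 47"

```text
time_s: 12.3
ee_pos: [0.566, -0.0438, 0.2052]
tcp_rot: [-0.645, 0.764, 0.001, -0.0]
ft_force: [0.2, -0.1, 0.1]
grip_width: 0.0384
```

move_arm --pt "0 0 0 0 0 0" --pt "0 0 0 0 0 0" --pt "0 0 0 0 0 0" --pt "0 0 0 0 0 0" --pt "0 0 0 0 0 0" --pt "0 0 0 0 0 0" --pt "0 0 0 0 0 0" --pt "0 0 0 0 0 0"

```text
time_s: 13.3
ee_pos: [0.5671, -0.0458, 0.2059]
tcp_rot: [-0.643, 0.766, 0.0, -0.0]
ft_force: [-0.1, 0.2, -0.6]
grip_width: 0.0387
```

```bash
python3 - <<'E'
from h import *
st=ctrl.read_state();print(st['time_s'],st['ee_pos'],R.from_quat(st['tcp_rot']).as_matrix().round(4)[:,1:],st['grip_width'])
s=snap('wrist')
cv2.imwrite('pics/i.png',cv2.cvtColor(cv2.resize(s['pixels'],(768,576)),cv2.COLOR_RGB2BGR))
E
```

```text
13.3 [ 0.56711062 -0.04577434  0.20588187] [[-0.9849 -0.    ]
 [ 0.1729  0.    ]
 [ 0.     -1.    ]] 0.03869258592085243
```

View pics/i.png

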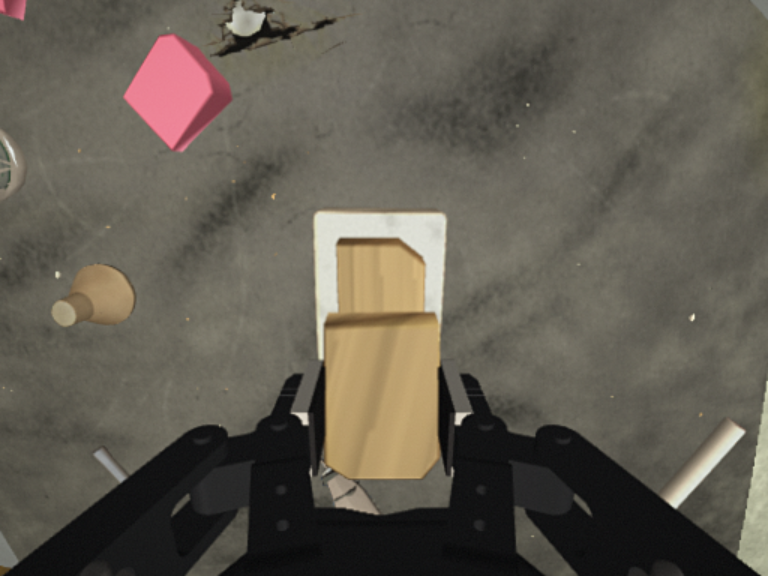

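```bash
python3 - <<'E'
from h import *
s=load('wrist'); t=ctrl.read_state(); T=R.from_quat(t['tcp_rot']); k=lambda u,v,z: (T.inv().apply(at_z(s,[((u+.5)/1.5-.5,(v+.5)/1.5-.5)],z)-t['ee_pos'])*1000)[0].round(1)
for a in [(337,241,.053),(337,300,.053),(425,300,.053),(314,213,.031),(446,213,.031)]: print(a,k(*a))
E
```

```text
(337, 241, 0.053) [ 38.4 -24.3 152.9]
(337, 300, 0.053) [  5.7 -25.3 152.9]
(425, 300, 0.053) [  5.8  23.  152.9]
(314, 213, 0.031) [ 50.5 -39.2 174.9]
(446, 213, 0.031) [ 50.6  35.7 174.9]
```

The slab's end is 38 mm from the tool axis (37 expected) and its sides are at -25 and +23 mm, so the aim is good. Lowering.

move_arm --pt "0 0 -30 0 0 0" --pt "0 0 -50 0 0 0" --pt "0 0 -60 0 0 0" --pt "0 0 -66 0 0 0" --pt "0 0 -69.5 0 0 0" --pt "0 0 -69.5 0 0 0" --pt "0 0 -69.5 0 0 0" --pt "0 0 -69.5 0 0 0"

```text
time_s: 14.35
ee_pos: [0.5673, -0.0458, 0.1368]
tcp_rot: [-0.643, 0.766, -0.0, 0.0]
ft_force: [0.6, -0.4, -0.7]
grip_width: 0.0385
```

move_arm --pt "0 0 0 0 0 0" --pt "0 0 0 0 0 0" --pt "0 0 0 0 0 0" --pt "0 0 0 0 0 0" --pt "0 0 0 0 0 0" --pt "0 0 0 0 0 0" --pt "0 0 20 0 0 0" --pt "0 0 60 0 0 0" --hand 0.3

```text
time_s: 15.35
ee_pos: [0.5665, -0.0459, 0.1967]
tcp_rot: [-0.643, 0.766, 0.001, -0.001]
ft_force: [0.8, -0.6, 0.6]
grip_width: 0.0599
```

move_arm --pt "0 0 40 0 0 0" --pt "0 0 70 0 0 0" --pt "-20 -50 80 0 0 0" --pt "-40 -100 80 0 0 0" --pt "-60 -150 80 0 0 0" --pt "-80 -200 80 0 0 0" --pt "-100 -250 80 0 0 0" --pt "-100 -250 80 0 0 0"

```text
time_s: 16.35
ee_pos: [0.4655, -0.2987, 0.2781]
tcp_rot: [-0.641, 0.767, -0.001, 0.0]
ft_force: [0.5, 0.3, -0.8]
grip_width: 0.06
```

```bash
python3 - <<'E'
from h import *
st=ctrl.read_state();print(st['time_s'],st['ee_pos'],st['grip_width'])
s=snap('top');b=snap('scene')
c=cv2.resize(s['pixels'][170:250,160:260],None,fx=5,fy=5,interpolation=cv2.INTER_CUBIC)
d=cv2.resize(b['pixels'][150:250,250:350],(400,400),interpolation=cv2.INTER_CUBIC)
o=np.zeros((400,800,3),np.uint8);o[:,:400]=c[:,50:450];o[:,400:]=d
cv2.imwrite('pics/j.png',cv2.cvtColor(o,cv2.COLOR_RGB2BGR))
E
```

```text
16.35 [ 0.4655264  -0.29868767  0.2781455 ] 0.05996102997292657
```

View pics/j.png

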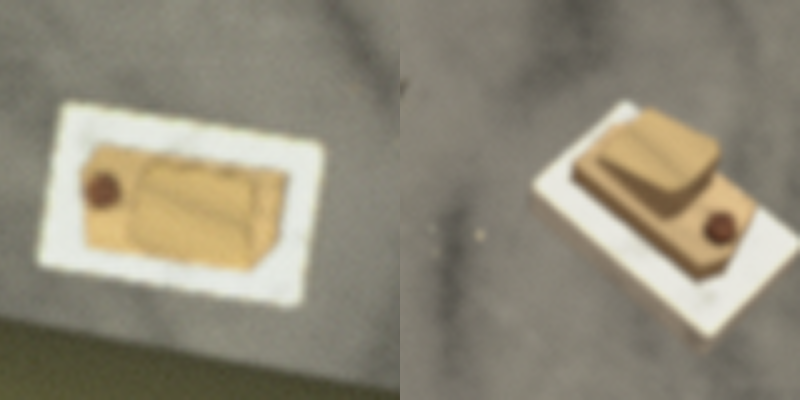

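```bash
python3 -c "
from h import *
print(ctrl.finish_job())"
```

```text
the job is handed in; nothing more can be done
None
```

The prop is built and handed in at about 16.5 s of the 58 s allowed. The flat offcut lies on the plaster block, stub up and lengthways. The pale wedge stands foot down on the bare flat beside the stub, with its thick end towards the stub. I did not touch the pink look-alikes.

- **Offcut:** the wrist view before the wedge went on put it about 3 mm off the block's centre and lined up with the block's length. The last top view agreed.
- **Wedge:** I estimate it stands about 2 mm from the seat point, read by eye from the last top view with a rough allowance for its height. The last top and scene views show it square to the offcut and apparently level.
- **Robot:** it ended well clear of the pile. Wrist force components in the move reports stayed below 6 N.

No check failed. One disagreement is that the measured grip widths read about 1.5 mm under the stated part widths (46.4 against 48 mm and 38.5 against 40 mm). It was the same for both parts, so I put it down to pad or sensor offset. I did not measure tilt or speed after releasing the wedge; level and at rest are judged from the pictures only.

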